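# Turn the onyx blank in the slide-jaw holder, then raise the work light and hold it up

## Robot

A 6-joint arm with a two-finger parallel gripper is mounted at the origin on the work surface. World frame = base frame: x ahead of the robot, y to its left, z up, the work surface at z = 0. Lengths are in m, angles in degrees, forces in N, time in s.
With the tool pointing down it reaches from about 0.4 to 0.825 m from the base axis. Payload 7 kg.
Tool frame: the origin (TCP) lies midway between the tips of the shut fingers; the grasp point (between the pads) lies 19 mm behind it; z points along the fingers, y is the line along which they close (so a half turn about z gives the same grasp; the last joint's range is limited). The gripper opens to 88 mm and grips with 3 to 60 N. Pads are 19 mm wide; open, the fingers measure 130 mm over their backs; the gripper's body (78 mm by 193 mm) begins 47 mm behind the grasp point.
Start: joints at [93.742, 20.546, 0.682, 0, -70.136, -16.507], TCP at [0.149, 0.658, 0.227] pointing down, gripper open.
Joint ranges: [-176.03, 176.03], [-82.01, 121.73], [-58.28, 71.71], [-173.87, 95.51], [-174.79, -0.11], [-173.66, 173.66]. Speed limits (degrees/s): [136.94, 136.94, 172.46, 180, 180, 180].

## Interface

Orientations are given as [roll, pitch, yaw] about the fixed x, y, z axes, in that order (R = Rz(yaw) Ry(pitch) Rx(roll)).
In Python, from plant import r, eyes, workorder gives the robot as it stands.
- The arm moves only by the tool step_arm, never from a script. Its argument "plan" is a list of rows, each a list of 5 numbers: the shift along the tool's x, y, z each as a share of 25 cm, from -1 to 1, then the turn about the tool's z as a share of 60 degrees, from -1 to 1, then the finger opening in mm, from 0 to 87.6. In form: [[x, y, z, turn, jaw], ...]. A call has 1 to 12 rows; each row is the pose to reach, as a shift and turn from the pose commanded when the call began, along the tool's axes at that moment; what a row does not reach only later rows make up. A row lasts 1/12 s, in which the tool goes at most 41.7 mm and 7.16 degrees, less where a joint would pass 70% of its speed; a pose out of reach is approached as far as the arm can. A call with a number of a shift or a turn outside -1 to 1 is refused whole. A call with a gripper value outside its range is refused whole. The fingers move at their own pace and stop on an object; "newtons" is the grip in N (left out, the last holds). Time passes only in rows, so rows that repeat a pose let the fingers close. It gives the time, the measured TCP pose, the force, the opening and the grip force at its end, in the units of the state.
- r.get_state(): the state, without advancing time (a new reading comes with each control period).
- eyes.capture(name): name is "scene" or "top"; returns the picture (420x560x3 uint8, red, green, blue); there is no depth.
- eyes.camera_model(name): a dict with "fov_y" (degrees; the focal length in pixels is half the picture's height over the tangent of half this angle, whatever the lens; pixels are square), "cx", "cy" (the principal point, pixels), "k1" (the pictures are not rectified: a ray, as slopes to the right and down, at radius r is drawn at 1 + k1 r^2 times it, then the intrinsics apply), "world_to_cam" (4x4, takes a point from world to camera coordinates). Camera axes: x right, y up, looking along -z (the intrinsics and any distortion apply to the point x, -y, -z); pixel columns grow to the right and rows downward; lengths in m; the calibration is good to about 2 mm. A picture is of the moment at which its call begins. camera_model takes no time and is no camera call.
- workorder.close_job(): hands the job in; it is judged then, once.
The state is a dict: "time_s": time; "joints": joint angles; "qd": joint speeds; "joint_torque": joint torques, N m; "tcp_pos": TCP position; "eef_rot": TCP orientation; "contact_force": force on the tool from outside, world axes, zero at the start; "moment": the same for the moment, N m; "gripper_width": finger opening in m; "gripper_force": force on a finger pad.
Only numpy, scipy, OpenCV 4.12 (cv2) and the standard library are available. Lean on these libraries where they do the work, as an engineer would, in place of code of your own. Each camera call takes 0.05 s, during which the arm holds its last target. There are 200 camera calls.

## Task

I want to look at the two sides of the sawn onyx block that the holder's jaws are covering: draw the sliding jaw back, take the block out, turn it a quarter turn about the vertical, stand it back on the bed between the jaws and push the jaw up firmly so that the block is clamped square by its other two sides. Then squeeze the thumb button on the grip of the telescoping work light, pull the light up past its first stop to the second stop, and finish while still holding it up there by the grip with the button squeezed in. Leave everything else on the cabinet top where it is.

Things in the scene. Friction and masses are not known exactly. Their poses are not given: they have to be found in the camera images.
- fixture: Slide-jaw holder of bare steel, fixed. Origin: on the table under the bed. x = slide axis, y along the jaws. Base plate x -85 to +130 mm, 76 mm wide. The flat bed for the block is 26 mm above the table. Fixed jaw's clamping face at x = -30 mm, jaw behind it to x = -55 mm. Both jaws are 60 mm long in y, tops 56 mm above the table.
- jaw (a joint): Sliding jaw, m; 0 at the start (gap between jaw faces 32 mm, just clamping the block), grows as it is drawn back in the holder's +x: gap = 32 mm + value, so 46 mm at 0.014; range -0.012 to 0.034. No spring: drags with about 8 N of friction and stays where left.
- jaw_post (a point): Upright round finger post on the sliding jaw's carriage, 14 mm thick, free from 46 to 92 mm above the table, for drawing the jaw. This point is on its axis 72 mm above the table and moves with the jaw. The sliding jaw's face is 56 mm nearer the fixed jaw; its plate is 20 mm thick.
- block: Sawn rectangular block of pale onyx, loose, 0.2 to 0.33 kg: 46 mm along its x, 32 mm along its y, 65 mm high. Origin: centre of its underside. At the start it stands on the bed with its 32 mm way between the jaws (its x along the holder's y); its upper 35 mm stand out above the jaws (top 91 mm above the table).
- work_light: Telescoping work light. Origin: centre of the underside of its round base, 110 mm across, 42 mm high, held to the steel top by magnet (does not move). z up the tube (22 mm thick), +y = the thumb button's side. Moving head: flat lamp disc 110 mm across, 140 to 162 mm above the table when down, with an upright square grip on top, 30 x 30 mm, 162 to 218 mm.
- light_head (a joint): How far the light's head is pulled up, m: 0 down (start), first stop 0.055, second stop 0.110 which is the end of its travel. A catch locks it at 0 and at both stops when the button is out; with the button in it slides freely past the first stop (about 5 N to lift, and it would sink if let go with the button in).
- light_grip (a point): Centre of the square grip on top of the light, at the height of the middle of the button: 194 mm above the table when down, moves up with the head. The fins on the disc below are 30 mm lower; the grip's top is 24 mm higher. Axes as the work light's.
- light_button (a joint): Thumb button on the +y side of the grip, m: 0 out, 0.005 fully in. It springs back; about 2 N to start and 8 N fully in; the catch is free from about 0.004. It is pressed in the light's -y direction, so pinching the grip across its y (button side and opposite side) squeezes it in.
- button_face (a point): Middle of the outer face of the thumb button, which is 18 mm wide (x) and 26 mm high (z) and stands 6 mm proud of the grip when out: 21 mm from the grip's centre in +y, so 36 mm over button and grip, 31 mm when squeezed in.
- bucket_lid: Yellow plastic bucket lid lying flat, 200 mm across, 18 mm high; leave alone. Origin: centre of the underside.
- barrel: Hexagonal black rubber tumbler barrel standing upright, 128 mm across the corners, 124 mm high plus a nut; leave alone. Origin: centre of the underside.
- caliper: Chrome caliper lying flat, 235 mm long, 64 mm over the jaws, 13 mm high, lying between the holder and the light; leave alone. Origin: middle of the beam's underside, beam along x.
- tumblestone: Glossy black onyx tumblestone, 34 mm across, 21 mm high; leave alone. Origin: underside.
- grit_jar: Grit jar, 80 mm across, 100 mm high; leave alone. Origin: centre of the underside.
- scrub_brush: Scrubbing brush, 200 mm long, lying flat; leave alone. Origin: underside.
- stone_tray: Black open tray of finished stones, 200 x 150 mm, 45 mm high; leave alone. Origin: centre of the underside.

How it is judged:
By the outcome, as a careful person would: the job done as asked, in the order asked, and still so for the second after the job is handed in, while the arm keeps its last pose, push and grip.
It also fails if it takes over 67 s, if anything falls off the work surface, if the arm or the gripper's body presses on something with over 40 N, if the wrist force passes 120 N, or if a joint passes its speed limit or range.

## Working session

There is one attempt and no reset: what is moved stays moved. The work goes in short steps, Python scripts to look and compute and a tool call to move; the robot and the scene stay as the last step left them, time stands still between calls to the robot, and variables do not carry over. Pictures are saved under pics/ and viewed, at most 10 in all, crops included, and the job is handed in when it is done.

Besides the shell and the picture viewer there is one more tool, called after "Emit:" by a JSON object that holds its "op" and its "data", one argument or row to a line. step_arm: Moves the arm, as the interface text tells. Its arguments: {"type":"object","properties":{"plan":{"type":"array"},"newtons":{"type":"number"}},"required":["plan"]}

```bash
mkdir -p pics; cat > h.py <<'E'
import numpy as np, cv2
from plant import r, eyes, workorder
def cam(n):
    m=eyes.camera_model(n); f=210/np.tan(np.radians(m["fov_y"]/2)); return m,f,np.array(m["world_to_cam"])
def proj(n,P):
    m,f,T=cam(n); p=T[:3,:3]@np.array(P,float)+T[:3,3]; u=np.array([p[0],-p[1]])/-p[2]
    u=u*(1+m["k1"]*(u@u)); return u*f+[m["cx"],m["cy"]]
def ray(n,px,z):
    m,f,T=cam(n); d=(np.array(px,float)-[m["cx"],m["cy"]])/f; u=d.copy()
    for _ in range(20): u=d/(1+m["k1"]*(u@u))
    R=T[:3,:3]; c=-R.T@T[:3,3]; v=R.T@np.array([u[0],-u[1],-1]); return c+v*(z-c[2])/v[2]
def snap(n,name,crop=None,s=1):
    a=eyes.capture(n)[:,:,::-1]
    if crop: x0,y0,x1,y1=crop; a=a[y0:y1,x0:x1]
    cv2.imwrite("pics/"+name,cv2.resize(a,None,fx=s,fy=s,interpolation=cv2.INTER_CUBIC))
E
python3 - <<'E'
from h import *
snap("top","t0.png",s=1.42); snap("scene","s0.png",s=1.42)
for n in("top","scene"):
    m,f,T=cam(n); print(n,f,m["cx"],m["cy"],m["k1"],-T[:3,:3].T@T[:3,3])
print(r.get_state())
E
```

```text
top 497.9460285931547 275.4203616728209 204.23624695853036 -0.15615447257374931 [0.31898595 0.03502356 1.59869383]
scene 380.3702980217219 280.4508759174777 212.1250161811565 -0.026914878162768118 [1.3031218  0.02514631 1.31514243]
{'time_s': 0.1, 'joints': array([ 9.37416256e+01,  2.05864500e+01,  6.40104821e-01, -1.99709027e-02,
       -7.01376258e+01, -1.65076875e+01]), 'qd': array([-0.12749118, -0.02623813,  0.08705035,  0.12683601, -0.04208495,
       -0.0534222 ]), 'joint_torque': array([-2.54157530e-03, -5.84167314e+01,  2.93750811e+01,  7.01563239e+00,
        1.01513753e-02, -4.60526132e-05]), 'tcp_pos': array([0.1490625 , 0.6578774 , 0.22572753]), 'eef_rot': array([ 1.79914155e+02, -5.86106018e-03, -1.27728565e+01]), 'contact_force': array([-0.32923808, -0.42341618,  0.34744152]), 'moment': array([ 0.01553398,  0.01970761, -0.01708898]), 'gripper_force': 0.0, 'gripper_width': 0.08746517597758774}
```

View pics/t0.png

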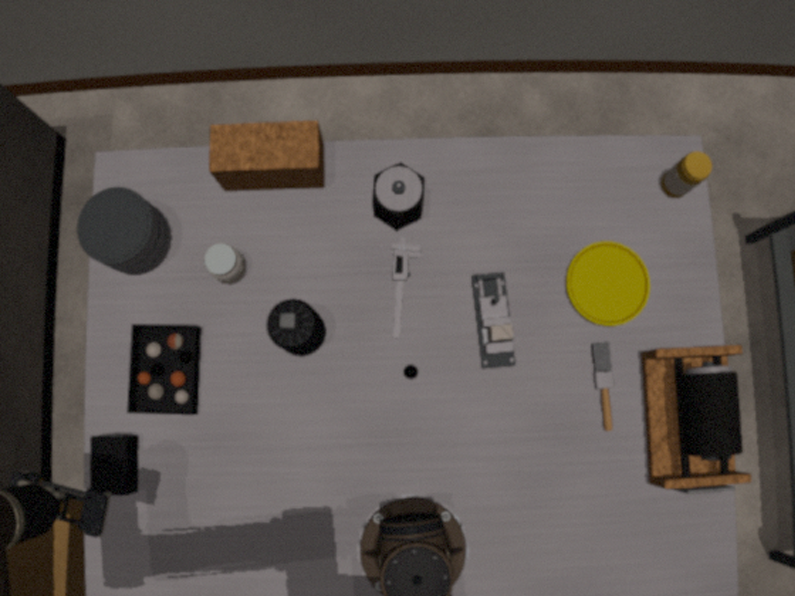

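View pics/s0.png

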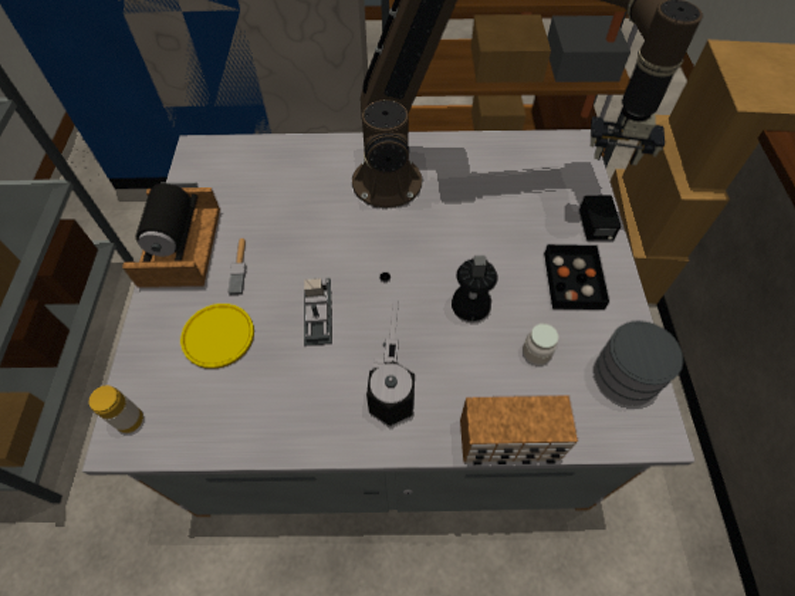

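The top view shows the holder at about (493,320), the light at (295,325) and the caliper at (400,290); the scene view shows the holder at (317,310) and the light at (475,285). The arm is clear of both. I'll enlarge these next.

```bash
python3 - <<'E'
from h import *
def tile(n,x0,y0,w,h,s):
    a=eyes.capture(n)[y0:y0+h,x0:x0+w,::-1]
    a=cv2.resize(a,None,fx=s,fy=s,interpolation=cv2.INTER_CUBIC)
    a=cv2.convertScaleAbs(a,alpha=1.5,beta=15)
    for i in range(0,w,10):
        cv2.line(a,(i*s,0),(i*s,6),(0,255,0),1); cv2.putText(a,str(x0+i),(i*s,16),0,.33,(0,255,0),1)
    for i in range(0,h,10):
        cv2.line(a,(0,i*s),(6,i*s),(0,255,0),1); cv2.putText(a,str(y0+i),(8,i*s+4),0,.33,(0,255,0),1)
    return a
cv2.imwrite("pics/c1.png",np.hstack([tile("top",325,185,45,75,8),tile("scene",205,188,45,75,8)]))
cv2.imwrite("pics/c2.png",np.hstack([tile("top",183,203,50,60,8),tile("scene",312,172,48,60,8)]))
E
```

```text
(no output)
```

View pics/c1.png

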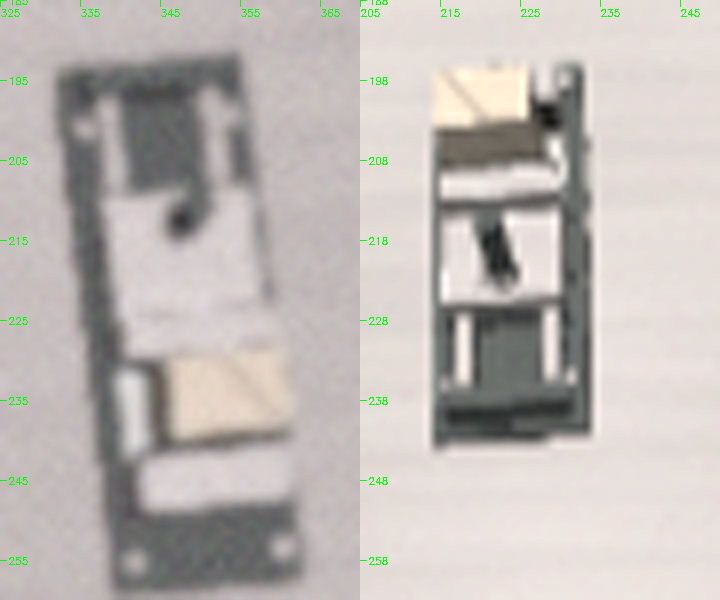

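View pics/c2.png

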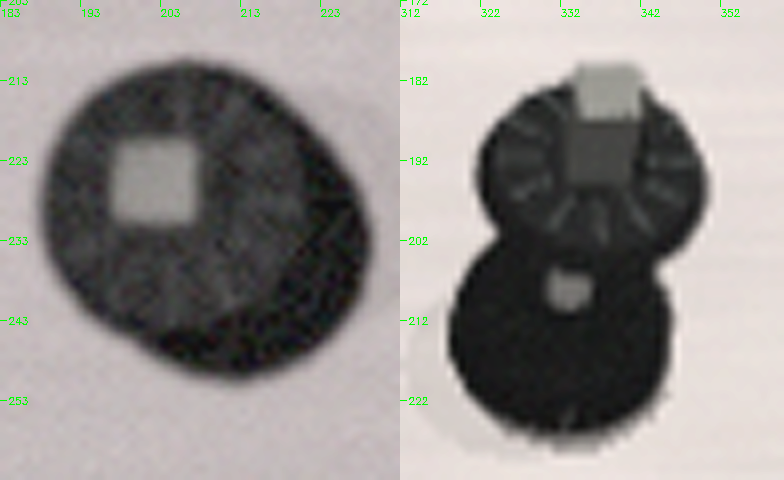

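The top crop shows the base plate corners at (332.5,193.5), (354.5,192), (362.5,257) and (339,258.5), the block's top at (345.7–361,229–240) and the post at about (347,212). The light's grip top is at (197–207,221–231). The button isn't distinguishable yet.

```bash
python3 - <<'E'
from h import *
for px in [(332.2,193.8),(354.5,192),(362.5,257),(339,258.5)]: print("base",ray("top",px,.01))
for px in [(345.9,229.8),(359.6,228.5),(361.6,238.6),(346.5,240.2)]: print("blk",ray("top",px,.091))
for px in [(342.0,242.6),(361,240.6),(361.8,247.5),(343,249.3)]: print("fix",ray("top",px,.056))
for px in [(341,224),(358.5,222),(359.5,228)]: print("slide",ray("top",px,.056))
print("post",ray("top",(347,212.5),.092))
for px in [(214,196.5),(230.5,195),(226,203.2),(214.4,203.8)]: print("sblk",ray("scene",px,.091))
for px in [(215,212.5),(230,210),(230.5,206)]: print("s slide",ray("scene",px,.056))
for px in [(197.5,220.3),(206.8,220.8),(207.2,231),(197,230.8)]: print("grip",ray("top",px,.218))
for px in [(333.2,180),(341.6,180),(341.5,187),(333.8,187)]: print("sgrip",ray("scene",px,.218))
def tile(n,x0,y0,w,h,s):
    a=np.mean([eyes.capture(n).astype(float) for _ in range(6)],0)[y0:y0+h,x0:x0+w,::-1]
    a=np.clip(cv2.resize(a,None,fx=s,fy=s,interpolation=cv2.INTER_CUBIC)*3.2,0,255)
    return a
cv2.imwrite("pics/c3.png",np.hstack([tile("top",187,210,30,35,13),tile("scene",322,176,30,35,13)]))
E
```

```text
base [ 0.60885928 -0.15647484  0.01      ]
base [ 0.61277956 -0.22976323  0.01      ]
base [ 0.40084413 -0.24445734  0.01      ]
base [ 0.39862258 -0.16867755  0.01      ]
blk [ 0.48124884 -0.18349789  0.091     ]
blk [ 0.48392203 -0.22585997  0.091     ]
blk [ 0.45276553 -0.23036837  0.091     ]
blk [ 0.44937739 -0.18377681  0.091     ]
fix [ 0.44537007 -0.17441289  0.056     ]
fix [ 0.44967966 -0.23431011  0.056     ]
fix [ 0.42807095 -0.23569595  0.056     ]
fix [ 0.42442173 -0.17655663  0.056     ]
slide [ 0.50372074 -0.17406493  0.056     ]
slide [ 0.50833685 -0.22954428  0.056     ]
slide [ 0.48933342 -0.23168498  0.056     ]
post [ 0.53434042 -0.18942384  0.092     ]
sblk [ 0.45585175 -0.22502402  0.091     ]
sblk [ 0.44999558 -0.16079601  0.091     ]
sblk [ 0.48822561 -0.17615193  0.091     ]
sblk [ 0.49013078 -0.22085708  0.091     ]
s slide [ 0.5077991  -0.22244145  0.056     ]
s slide [ 0.49731471 -0.16425838  0.056     ]
s slide [ 0.47857257 -0.1632898   0.056     ]
grip [0.50629988 0.2497288  0.218     ]
grip [0.50416883 0.22347598 0.218     ]
grip [0.47538499 0.22258651 0.218     ]
grip [0.47670238 0.25129682 0.218     ]
sgrip [0.47994412 0.2247818  0.218     ]
sgrip [0.48051262 0.25503044 0.218     ]
sgrip [0.51151939 0.25147596 0.218     ]
sgrip [0.51100227 0.22408514 0.218     ][ WARN:0@39.697] global loadsave.cpp:1063 imwrite_ Unsupported depth image for selected encoder is fallbacked to CV_8U.
```

View pics/c3.png

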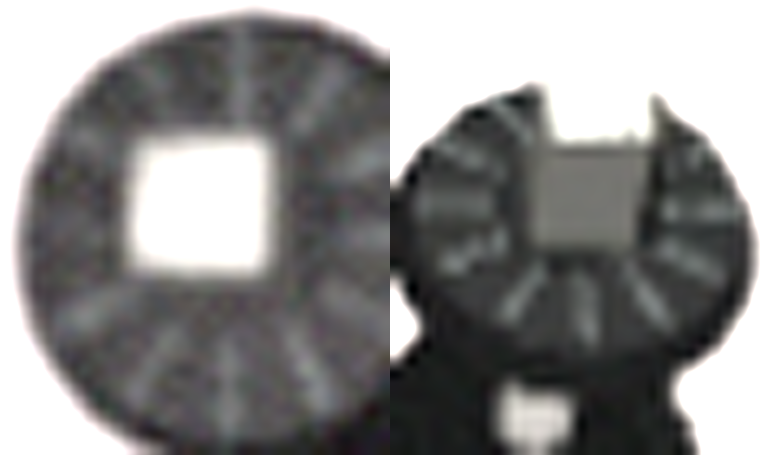

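```bash
python3 - <<'E'
from h import *
from scipy.optimize import least_squares
def fit(off):
    T=[((332.2,193.8),(130,38,'b')),((354.5,192),(130,-38,'b')),((362.5,257),(-85,-38,'b')),((339,258.5),(-85,38,'b')),
     ((342,242.6),(-30,30,56)),((361,240.6),(-30,-30,56)),((361.8,247.5),(-55,-30,56)),((343,249.3),(-55,30,56)),
     ((345.9,229.8),(2,23,91)),((359.6,228.5),(2,-23,91)),((361.6,238.6),(-30,-23,91)),((346.5,240.2),(-30,23,91)),((341,224),(22,30,56)),((358.5,222),(22,-30,56))]
    S=[((214.1,196.5),(-30,-23,91)),((226.2,196.3),(-30,23,91)),((226,203.2),(2,23,91)),((214.2,203.8),(2,-23,91)),((215,212.5),(22,-30,56)),((230,210.5),(22,30,56)),((215.3,243.5),(130,-38,'b')),((234,241.8),(130,38,'b'))]
    def f(p):
        c,s=np.cos(p[2]),np.sin(p[2]); out=[]
        for n,L,w in(("top",T,1),("scene",S,W)):
            for px,(a,b,h) in L:
                if n=="scene" and h==91 or n=="top" and h==91: b+=p[4]*1000
                z=p[3] if h=='b' else h/1000
                out.append(w*(proj(n,[p[0]+(c*a-s*b)/1000,p[1]+(s*a+c*b)/1000,z])-np.array(px)-off))
        return np.ravel(out)
    for W in(1,0.01):
        q=least_squares(f,[.47,-.2,.06,.01,0],loss="soft_l1").x; c,s=np.cos(q[2]),np.sin(q[2])
        print(off,W,q[:2],np.degrees(q[2]),q[3:],"rms",np.sqrt(np.mean(f(q)**2)),"post",q[:2]+[c*.058,s*.058],"blk",q[:2]+[-c*.014-s*q[4],-s*.014+c*q[4]])
fit(0.);fit(-.44)
g=lambda n:np.mean([eyes.capture(n).astype(float).mean(2) for _ in range(6)],0)
b=g("top");print(b[216:240,193:215].astype(int))
b=g("scene");print(b[178:202,328:348].astype(int))
E
```

```text
0.0 1 [ 0.48209201 -0.20144095] 4.432457566617104 [ 0.00086631 -0.00118889] rms 0.8720655670444935 post [ 0.53991854 -0.19695849] blk [ 0.46822576 -0.20370825]
0.0 0.01 [ 0.48145315 -0.20240456] 3.611665681290252 [ 0.00584743 -0.00258374] rms 0.4717147999591723 post [ 0.53933795 -0.19875093] blk [ 0.46764371 -0.20586509]Traceback (most recent call last):
  File "<stdin>", line 19, in <module>
  File "<stdin>", line 17, in fit
    return func(*args, **kwargs)
    result = trf(vector_fun.fun, vector_fun.jac, x0, f0, J0, lb, ub, ftol, xtol,
                 gtol, max_nfev, x_scale, loss_function, tr_solver,
                 tr_options.copy(), verbose, callback=callback_wrapped)
    return trf_no_bounds(
        fun, jac, x0, f0, J0, ftol, xtol, gtol, max_nfev, x_scale,
        loss_function, tr_solver, tr_options, verbose, callback=callback)
    J = jac(x)
    self._update_jac()
    ~~~~~~~~~~~~~~~~^^
    self.J = self.jac_wrapped(xp_copy(self.x), f0=self.f)
             ~~~~~~~~~~~~~~~~^^^^^^^^^^^^^^^^^^^^^^^^^^^^
    J, dct = approx_derivative(
             ~~~~~~~~~~~~~~~~~^
        
[... 457 characters left out ...]
ls]
                                    ^^^^^^^
    f = np.atleast_1d(self.fun(x, *self.args, **self.kwargs))
                      ~~~~~~~~^^^^^^^^^^^^^^^^^^^^^^^^^^^^^^
    return np.atleast_1d(self.fun(x))
                         ~~~~~~~~^^^
    return self.f(x, *self.args, **self.kwargs)
           ~~~~~~^^^^^^^^^^^^^^^^^^^^^^^^^^^^^^
  File "<stdin>", line 14, in f
  File "h.py", line 6, in proj
    m,f,T=cam(n); p=T[:3,:3]@np.array(P,float)+T[:3,3]; u=np.array([p[0],-p[1]])/-p[2]
          ~~~^^^
  File "h.py", line 4, in cam
    m=eyes.camera_model(n); f=210/np.tan(np.radians(m["fov_y"]/2)); return m,f,np.array(m["world_to_cam"])
ValueError: time passes only in moves, steps and waits
```

```bash
sed -i 's/^def cam/from functools import lru_cache\n@lru_cache\ndef cam/' h.py; python3 - <<'E'
from h import *
print("scene post top/bot",ray("scene",(220.6,215.3),.092),ray("scene",(223.7,222.8),.046))
for z in(.026,.046,.092):print(z,proj("top",[.5395,-.198,z]),proj("scene",[.5395,-.198,z]))
g=lambda n:np.mean([eyes.capture(n).astype(float).mean(2) for _ in range(5)],0)
np.set_printoptions(linewidth=200)
b=g("top");print(b[204:220,338:360].astype(int));print(b[217:239,193:215].astype(int))
b=g("scene");print(b[178:201,328:348].astype(int))
print("t",r.get_state()["time_s"])
for y in(.224,.25):
  for z in(.164,.181,.207,.218): print(y,z,proj("scene",[.508,y,z]),proj("top",[.476,y,z]))
E
```

```text
scene post top/bot [ 0.54347668 -0.19318782  0.092     ] [ 0.54937493 -0.1870653   0.046     ]
0.026 [346.67857148 213.83206087] [221.74118193 223.26933383]
0.046 [347.56402663 212.92681424] [221.05055688 220.66061195]
0.092 [349.68650675 210.75620071] [219.40122637 214.42797851]
[[105 116  93  66  57  57  57  55  56  55  57  59  82 108 114  96  67  62  80 104 114 116]
 [106 117 101  68  56  55  57  57  57  56  57  61  81 106 114  96  68  60  78 100 114 117]
 [105 116 100  68  55  57  55  57  58  57  57  59  77 101 111  96  69  62  75  98 113 115]
 [101 114  99  67  57  57  59  62  62  62  60  57  70  93 105  98  81  76  81  99 113 116]
 [ 97 106  97  75  67  69  74  79  83  79  68  60  66  89 105 106 104  99  93 101 114 118]
 [100 109 107  98  97  98 102 104  99  90  75  60  67  92 113 121 122 117 105 101 113 117]
 [114 123 124 123 121 123 121 113  89  68  61  57  65  89 114 126 128 126 109 101 110 116]
 [110 126 128 128 128 127 124 106  67  43  48  55  67  93 117 128 130 126 109  97 107 114]
 [103 125 129 130 129 129 121  97  54  30  37  55  82 107 125 130 131 127 110  90 102 112]

[... 3912 characters left out ...]
5  39  26  18  19  18  28  29  18  19  21  32  39  23  19  18  14  10]
 [ 14  17  26  30  18  18  19  20  30  33  18  19  18  21  33  27  16  16  10  12]]
t 1.4
0.224 0.164 [332.01906421 194.97172526] [209.24526123 232.83088219]
0.224 0.181 [332.53606029 192.30830536] [208.46294703 232.20623556]
0.224 0.207 [333.34752948 188.12646451] [207.2304696  231.22193956]
0.224 0.218 [333.69865176 186.31646195] [206.69543604 230.79456379]
0.25 0.164 [339.06889322 194.86141033] [200.34691578 233.06422341]
0.25 0.181 [339.65871021 192.19756071] [199.46154506 232.44251679]
0.25 0.207 [340.58446513 188.01509274] [198.06681156 231.46288634]
0.25 0.218 [340.98503386 186.20483698] [197.46137995 231.03754916]
```

Front face of the grip is uniform grey and a black strip shows only on its right (+y) side in the scene view, so the button is on +y. That also fits the grip lying nearly square to world axes; the finger width will confirm it. Moving toward the post.

Emit:
{"op": "step_arm", "data": {
  "plan": [
    [1, 0.66, -0.2, 0.5, 50],
    [1, 0.66, -0.2, 1, 50],
    [1, 0.66, -0.2, 1, 30],
    [1, 0.66, -0.2, 1, 30],
    [1, 0.66, -0.2, 1, 30],
    [1, 0.66, -0.2, 1, 30],
    [1, 0.66, -0.2, 1, 30],
    [1, 0.66, -0.2, 1, 30],
    [1, 0.66, -0.2, 1, 30],
    [1, 0.66, -0.2, 1, 30],
    [1, 0.66, -0.2, 1, 30]
  ],
  "newtons": 30
}}

```text
time_s: 2.32
tcp_pos: [0.3566, 0.4421, 0.2767]
eef_rot: [-180.0, 0.0, -72.7]
contact_force: [0.2, 0.2, 0.2]
gripper_width: 0.0298
gripper_force: 0.0
```

Emit:
{"op": "step_arm", "data": {
  "plan": [
    [1, 0.02, 0, 0.22, 30],
    [1, 0.02, 0, 0.22, 30],
    [1, 0.02, 0, 0.22, 30],
    [1, 0.02, 0, 0.22, 30],
    [1, 0.02, 0, 0.22, 30],
    [1, 0.02, 0, 0.22, 30]
  ]
}}

```text
time_s: 2.82
tcp_pos: [0.4255, 0.2009, 0.2766]
eef_rot: [-180.0, 0.0, -85.7]
contact_force: [0.6, 1.7, 0.0]
gripper_width: 0.0299
gripper_force: 0.0
```

Emit:
{"op": "step_arm", "data": {
  "plan": [
    [1, 0, 0, 0, 30],
    [1, 0, 0, 0, 30],
    [1, 0, 0, 0, 30],
    [1, 0, 0, 0, 30],
    [1, 0, 0, 0, 30],
    [1, 0, 0, 0, 30]
  ]
}}

```text
time_s: 3.32
tcp_pos: [0.4432, -0.0486, 0.2768]
eef_rot: [-180.0, 0.0, -85.7]
contact_force: [0.9, 0.0, 0.6]
gripper_width: 0.03
gripper_force: 0.0
```

Emit:
{"op": "step_arm", "data": {
  "plan": [
    [0.62, -0.34, 0.2, 0, 30],
    [0.62, -0.34, 0.4, 0, 30],
    [0.62, -0.34, 0.62, 0, 30],
    [0.62, -0.34, 0.62, 0, 30],
    [0.62, -0.34, 0.62, 0, 30],
    [0.62, -0.34, 0.62, 0, 30],
    [0.62, -0.34, 0.62, 0, 30]
  ]
}}

```text
time_s: 3.9
tcp_pos: [0.5376, -0.1975, 0.1148]
eef_rot: [179.5, 0.1, -85.9]
contact_force: [0.6, 0.3, -0.1]
gripper_width: 0.0301
gripper_force: 0.0
```

```bash
python3 - <<'E'
from h import *
def tile(n,x0,y0,w,h,s):
    a=eyes.capture(n)[y0:y0+h,x0:x0+w,::-1]
    return cv2.convertScaleAbs(cv2.resize(a,None,fx=s,fy=s,interpolation=cv2.INTER_CUBIC),alpha=1.6,beta=15)
cv2.imwrite("pics/c4.png",np.hstack([tile("top",315,175,65,85,6),tile("scene",190,170,65,85,6)]))
p=r.get_state()["tcp_pos"];print(p)
for n,o in(("top",(315,175)),("scene",(190,170))): print(n,(proj(n,p)-o)*6,(proj(n,[.5395,-.197,.092])-o)*6)
E
```

```text
[ 0.53862843 -0.19606214  0.11972088]
top [212.4276029  208.13481815] [206.18020413 214.5941093 ]
scene [173.39822283 241.80681283] [177.98949663 266.54220223]
```

View pics/c4.png

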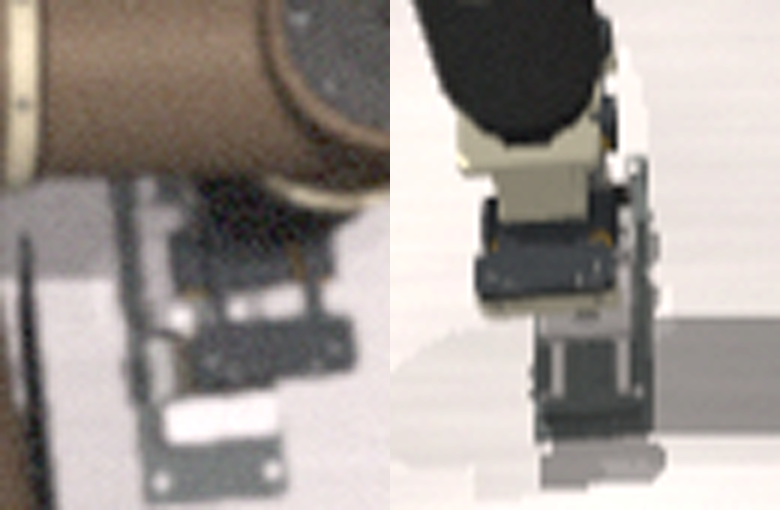

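The view shows the gripper over the holder with the post hidden under it, in line with the measured position (no conflict). Descending gently with force checks.

Emit:
{"op": "step_arm", "data": {
  "plan": [
    [0, 0, 0.05, 0, 30],
    [0, 0, 0.08, 0, 30],
    [0, 0, 0.11, 0, 30],
    [0, 0, 0.13, 0, 30],
    [0, 0, 0.13, 0, 30]
  ]
}}

```text
time_s: 4.42
tcp_pos: [0.5387, -0.1954, 0.0887]
eef_rot: [180.0, 0.0, -85.9]
contact_force: [0.1, 0.1, -0.2]
gripper_width: 0.03
gripper_force: 0.0
```

Emit:
{"op": "step_arm", "data": {
  "plan": [
    [0, 0, 0.04, 0, 30],
    [0, 0, 0.08, 0, 30],
    [0, 0, 0.08, 0, 30],
    [0, 0, 0.08, 0, 0],
    [0, 0, 0.08, 0, 0],
    [0, 0, 0.08, 0, 0],
    [0, 0, 0.08, 0, 0]
  ],
  "newtons": 10
}}

```text
time_s: 5.0
tcp_pos: [0.5409, -0.1961, 0.0695]
eef_rot: [-179.8, -0.0, -86.0]
contact_force: [5.0, -1.0, -4.8]
gripper_width: 0.0141
gripper_force: 10.0
```

Emit:
{"op": "step_arm", "data": {
  "plan": [
    [0, -0.03, 0, 0, 0],
    [0, -0.05, 0, 0, 0],
    [0, -0.07, 0, 0, 0],
    [0, -0.09, 0, 0, 0],
    [0, -0.1, 0, 0, 0],
    [0, -0.1, 0, 0, 0],
    [0, -0.1, 0, 0, 0]
  ],
  "newtons": 25
}}

```text
time_s: 5.58
tcp_pos: [0.5623, -0.1946, 0.0694]
eef_rot: [179.8, 0.0, -86.0]
contact_force: [-4.8, 0.7, 6.1]
gripper_width: 0.0133
gripper_force: 25.0
```

Emit:
{"op": "step_arm", "data": {
  "plan": [
    [0, 0, 0, 0, 30],
    [0, 0, 0, 0, 30],
    [0, 0, -0.1, 0, 30],
    [0, 0, -0.2, 0, 30],
    [0, 0, -0.2, 0, 60],
    [0, 0.2, -0.2, 0, 60],
    [0, 0.38, -0.2, 0, 60],
    [0, 0.38, -0.2, 0, 60],
    [0, 0.38, -0.2, 0, 60]
  ]
}}

```text
time_s: 6.33
tcp_pos: [0.4661, -0.2011, 0.1194]
eef_rot: [180.0, 0.0, -86.0]
contact_force: [-0.4, 0.5, -0.3]
gripper_width: 0.0567
gripper_force: 0.0
```

```bash
python3 - <<'E'
from h import *
def tile(n,x0,y0,w,h,s):
    a=eyes.capture(n)[y0:y0+h,x0:x0+w,::-1]
    return cv2.convertScaleAbs(cv2.resize(a,None,fx=s,fy=s,interpolation=cv2.INTER_CUBIC),alpha=1.6,beta=15)
cv2.imwrite("pics/c5.png",np.hstack([tile("top",315,175,65,85,6),tile("scene",190,170,65,85,6)]))
p=r.get_state()["tcp_pos"];print(p)
E
```

```text
[ 0.4696638  -0.2011716   0.11982418]
```

View pics/c5.png

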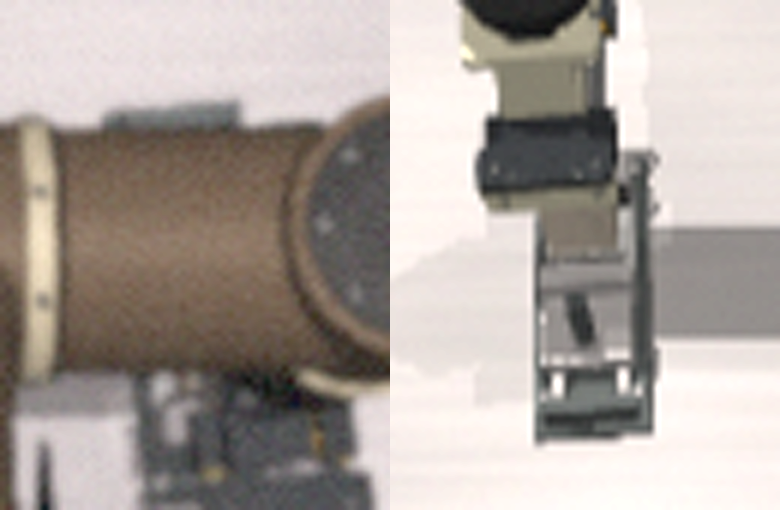

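The scene view shows the jaw drawn back, with the carriage nearer the plate's far end, and the gripper straddling the block. Descending to grasp it.

Emit:
{"op": "step_arm", "data": {
  "plan": [
    [0.008, 0, 0.05, 0, 60],
    [0.008, 0, 0.1, 0, 60],
    [0.008, 0, 0.15, 0, 60],
    [0.008, 0, 0.19, 0, 60],
    [0.008, 0, 0.22, 0, 60],
    [0.008, 0, 0.22, 0, 60],
    [0.008, 0, 0.22, 0, 15],
    [0.008, 0, 0.22, 0, 15],
    [0.008, 0, 0.22, 0, 15],
    [0.008, 0, 0.22, 0, 15],
    [0.008, 0, 0.22, 0, 15]
  ],
  "newtons": 8
}}

```text
time_s: 7.35
tcp_pos: [0.4696, -0.203, 0.0645]
eef_rot: [-180.0, -0.0, -86.0]
contact_force: [-1.7, 0.1, 1.3]
gripper_width: 0.0321
gripper_force: 1.0
```

Emit:
{"op": "step_arm", "data": {
  "plan": [
    [0, 0, 0, 0, 15],
    [0, 0, 0, 0, 15],
    [0, 0, -0.04, 0, 15],
    [0, 0, -0.1, 0, 15],
    [0, 0, -0.16, 0, 15],
    [0, 0, -0.22, 0, 15],
    [0, -0.04, -0.22, 0, 15],
    [0, -0.04, -0.22, 0, 15]
  ],
  "newtons": 35
}}

```text
time_s: 8.02
tcp_pos: [0.4814, -0.2023, 0.1202]
eef_rot: [-179.8, -0.0, -85.9]
contact_force: [1.0, 0.1, -2.4]
gripper_width: 0.0317
gripper_force: 35.0
```

Emit:
{"op": "step_arm", "data": {
  "plan": [
    [0, 0, 0, -0.1, 15],
    [0, 0, 0, -0.2, 15],
    [0, 0, 0, -0.3, 15],
    [0, 0, 0, -0.4, 15],
    [0, 0, 0, -0.5, 15],
    [0, 0, 0, -0.6, 15],
    [0, 0, 0, -0.7, 15],
    [0, 0, 0, -0.75, 15],
    [0, 0, 0, -0.75, 15]
  ]
}}

```text
time_s: 8.77
tcp_pos: [0.4787, -0.2022, 0.1181]
eef_rot: [179.9, 0.1, -40.8]
contact_force: [0.6, -0.7, -2.6]
gripper_width: 0.0318
gripper_force: 35.0
```

Emit:
{"op": "step_arm", "data": {
  "plan": [
    [0, 0, 0, -0.1, 15],
    [0, 0, 0, -0.2, 15],
    [0, 0, 0, -0.3, 15],
    [0, 0, 0, -0.4, 15],
    [0, 0, 0, -0.5, 15],
    [0, 0, 0, -0.6, 15],
    [0, 0, 0, -0.7, 15],
    [0, 0, 0, -0.75, 15],
    [0, 0, 0, -0.75, 15],
    [0, 0, 0, -0.75, 15]
  ]
}}

```text
time_s: 9.6
tcp_pos: [0.479, -0.2022, 0.1185]
eef_rot: [-180.0, 0.1, 3.8]
contact_force: [0.4, 0.3, -3.2]
gripper_width: 0.0319
gripper_force: 35.0
```

```bash
python3 - <<'E'
from h import *
a=eyes.capture("scene")[:,:,::-1][165:255,185:265]
b=eyes.capture("top")[:,:,::-1][175:265,315:380]
f=lambda a:cv2.convertScaleAbs(cv2.resize(a,None,fx=5,fy=5,interpolation=cv2.INTER_CUBIC),alpha=1.5,beta=15)
cv2.imwrite("pics/c6.png",np.hstack([f(b),f(a)]))
s=r.get_state();print(s["tcp_pos"],s["eef_rot"],s["contact_force"],s["gripper_width"])
E
```

```text
[ 0.47919392 -0.20227595  0.11874673] [-1.79992329e+02  3.48134386e-02  3.87115005e+00] [-0.18654309 -0.04605711 -2.36882718] 0.03197587111441687
```

View pics/c6.png

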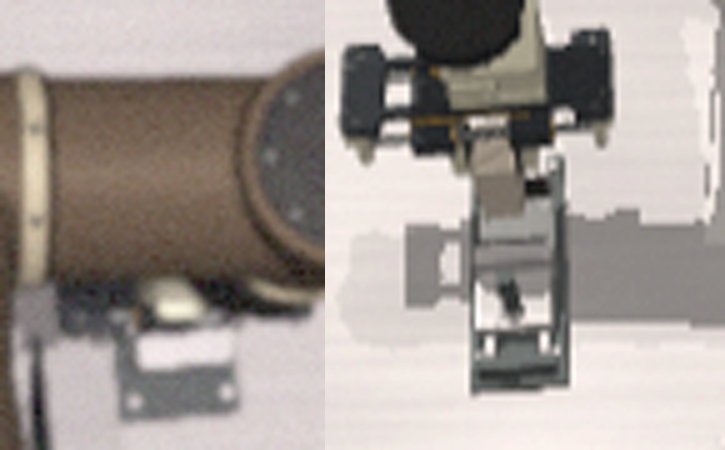

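The block hangs squarely from the fingers, turned a quarter, above the open jaws. Lowering in two stages.

Emit:
{"op": "step_arm", "data": {
  "plan": [
    [0, 0, 0.05, 0, 15],
    [0, 0, 0.09, 0, 15],
    [0, 0, 0.12, 0, 15],
    [0, 0, 0.14, 0, 15],
    [0, 0, 0.14, 0, 15]
  ]
}}

```text
time_s: 10.12
tcp_pos: [0.4784, -0.2022, 0.0826]
eef_rot: [-180.0, 0.1, 4.0]
contact_force: [0.7, -0.3, -2.2]
gripper_width: 0.0316
gripper_force: 35.0
```

Emit:
{"op": "step_arm", "data": {
  "plan": [
    [0, 0, 0.02, 0, 15],
    [0, 0, 0.04, 0, 15],
    [0, 0, 0.06, 0, 15],
    [0, 0, 0.07, 0, 15],
    [0, 0, 0.076, 0, 15],
    [0, 0, 0.08, 0, 15],
    [0, 0, 0.08, 0, 15]
  ]
}}

```text
time_s: 10.7
tcp_pos: [0.4793, -0.2024, 0.0646]
eef_rot: [180.0, 0.0, 4.1]
contact_force: [-2.8, -0.4, 3.6]
gripper_width: 0.0318
gripper_force: 35.0
```

Emit:
{"op": "step_arm", "data": {
  "plan": [
    [0, 0, 0, 0, 40],
    [0, 0, 0, 0, 50],
    [0, 0, 0, 0, 50],
    [0, 0, -0.05, 0, 50],
    [0, 0, -0.15, 0, 50],
    [0, 0, -0.24, 0, 50],
    [0.17, 0, -0.24, 0.1, 30],
    [0.338, -0.008, -0.24, 0.25, 30],
    [0.338, -0.008, -0.24, 0.35, 30],
    [0.338, -0.008, -0.24, 0.5, 30],
    [0.338, -0.008, -0.24, 0.6, 30],
    [0.338, -0.008, -0.24, 0.7, 30]
  ],
  "newtons": 10
}}

```text
time_s: 11.7
tcp_pos: [0.5638, -0.1943, 0.1237]
eef_rot: [180.0, 0.0, -38.1]
contact_force: [0.1, -0.2, 0.1]
gripper_width: 0.0297
gripper_force: 0.0
```

Emit:
{"op": "step_arm", "data": {
  "plan": [
    [0, 0, 0, 0.1, 30],
    [0, 0, 0, 0.2, 30],
    [0, 0, 0, 0.3, 30],
    [0, 0, 0, 0.4, 30],
    [0, 0, 0, 0.5, 30],
    [0, 0, 0, 0.6, 30],
    [0, 0, 0, 0.7, 30],
    [0, 0, 0, 0.8, 30],
    [0, 0, 0, 0.8, 30],
    [0, 0, 0, 0.8, 30]
  ]
}}

```text
time_s: 12.53
tcp_pos: [0.5636, -0.1944, 0.1241]
eef_rot: [-180.0, -0.0, -85.6]
contact_force: [-0.2, -0.1, 0.2]
gripper_width: 0.03
gripper_force: 0.0
```

```bash
python3 - <<'E'
from h import *
a=eyes.capture("scene")[:,:,::-1][165:255,185:265]
b=eyes.capture("top")[:,:,::-1][175:265,315:380]
f=lambda a:cv2.convertScaleAbs(cv2.resize(a,None,fx=5,fy=5,interpolation=cv2.INTER_CUBIC),alpha=1.5,beta=15)
cv2.imwrite("pics/c7.png",np.hstack([f(b),f(a)]))
s=r.get_state();print(s["tcp_pos"],s["eef_rot"],s["contact_force"],s["gripper_width"],s["joints"])
E
```

```text
[ 0.56357638 -0.19436429  0.12407951] [-1.79995313e+02 -1.49261639e-03 -8.55897111e+01] [-0.06219632  0.62729371  0.33206144] 0.02974371188743695 [-2.59753252e-01  1.80668192e+01 -1.73433163e+01  1.35718644e-03
 -5.45850717e+01  4.66925579e+00]
```

View pics/c7.png

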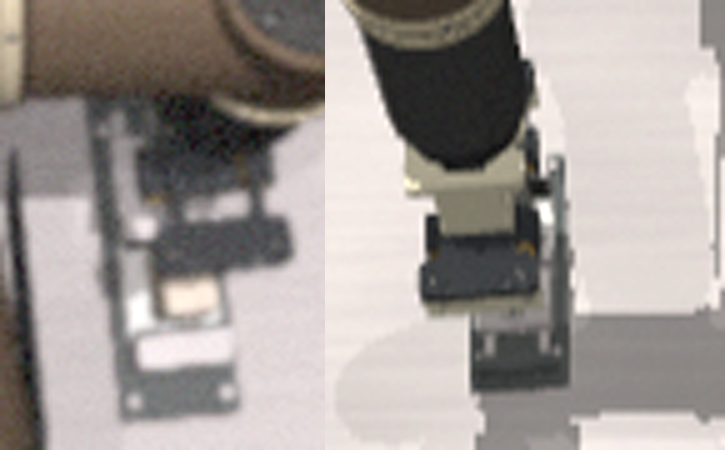

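The block stands upright between the jaws (top view, pale top at (190,295)), narrow side across. Now down onto the post.

Emit:
{"op": "step_arm", "data": {
  "plan": [
    [0, 0, 0.05, 0, 30],
    [0, 0, 0.1, 0, 30],
    [0, 0, 0.14, 0, 30],
    [0, 0, 0.18, 0, 30],
    [0, 0, 0.215, 0, 30],
    [0, 0, 0.215, 0, 30],
    [0, 0, 0.215, 0, 0],
    [0, 0, 0.215, 0, 0],
    [0, 0, 0.215, 0, 0],
    [0, 0, 0.215, 0, 0]
  ]
}}

```text
time_s: 13.47
tcp_pos: [0.5627, -0.1945, 0.0708]
eef_rot: [179.9, 0.0, -85.8]
contact_force: [-2.8, -0.0, 2.6]
gripper_width: 0.0135
gripper_force: 10.0
```

Emit:
{"op": "step_arm", "data": {
  "plan": [
    [0, 0.01, 0, 0, 0],
    [0, 0.016, 0, 0, 0],
    [0, 0.022, 0, 0, 0],
    [0, 0.028, 0, 0, 0],
    [0, 0.032, 0, 0, 0],
    [0, 0.036, 0, 0, 0],
    [0, 0.036, 0, 0, 0]
  ],
  "newtons": 40
}}

```text
time_s: 14.05
tcp_pos: [0.5579, -0.1949, 0.0709]
eef_rot: [-179.6, -0.0, -85.7]
contact_force: [9.1, -1.0, -7.4]
gripper_width: 0.013
gripper_force: 40.0
```

Emit:
{"op": "step_arm", "data": {
  "plan": [
    [0, 0.005, 0, 0, 0],
    [0, 0.01, 0, 0, 0],
    [0, 0.014, 0, 0, 0],
    [0, 0.018, 0, 0, 0],
    [0, 0.022, 0, 0, 0],
    [0, 0.022, 0, 0, 0]
  ]
}}

```text
time_s: 14.55
tcp_pos: [0.5548, -0.1951, 0.071]
eef_rot: [-179.4, -0.1, -85.7]
contact_force: [16.2, -1.2, -15.0]
gripper_width: 0.013
gripper_force: 40.0
```

Emit:
{"op": "step_arm", "data": {
  "plan": [
    [0, 0.005, 0, 0, 0],
    [0, 0.01, 0, 0, 0],
    [0, 0.014, 0, 0, 0],
    [0, 0.014, 0, 0, 0]
  ]
}}

```text
time_s: 14.88
tcp_pos: [0.5547, -0.1951, 0.0711]
eef_rot: [-179.1, -0.1, -85.7]
contact_force: [25.9, -1.4, -24.2]
gripper_width: 0.0125
gripper_force: 40.0
```

Emit:
{"op": "step_arm", "data": {
  "plan": [
    [0, 0.004, 0, 0, 0],
    [0, 0.01, 0, 0, 0],
    [0, 0.01, 0, 0, 0],
    [0, 0.01, 0, 0, 0]
  ]
}}

```text
time_s: 15.22
tcp_pos: [0.5547, -0.1951, 0.0711]
eef_rot: [-178.8, -0.1, -85.6]
contact_force: [34.2, -2.0, -31.7]
gripper_width: 0.0129
gripper_force: 40.0
```

Emit:
{"op": "step_arm", "data": {
  "plan": [
    [0, -0.01, 0, 0, 0],
    [0, -0.02, 0, 0, 0],
    [0, -0.03, 0, 0, 0],
    [0, -0.03, 0, 0, 0]
  ]
}}

```text
time_s: 15.55
tcp_pos: [0.5548, -0.1951, 0.0709]
eef_rot: [-179.6, -0.1, -85.7]
contact_force: [10.4, -1.1, -8.9]
gripper_width: 0.0129
gripper_force: 40.0
```

Emit:
{"op": "step_arm", "data": {
  "plan": [
    [0, -0.008, 0, 0, 0],
    [0, -0.008, 0, 0, 30],
    [0, -0.008, 0, 0, 30],
    [0, -0.008, 0, 0, 30],
    [0, -0.008, -0.1, 0, 30],
    [0, -0.008, -0.25, 0, 30],
    [0, -0.008, -0.4, 0, 30],
    [0, -0.008, -0.56, 0, 70],
    [0, -0.008, -0.72, 0, 70],
    [0, -0.008, -0.86, 0, 70],
    [0, -0.008, -0.86, 0, 70]
  ]
}}

```text
time_s: 16.47
tcp_pos: [0.555, -0.1964, 0.2941]
eef_rot: [-179.3, -0.2, -85.7]
contact_force: [1.6, -0.9, 1.7]
gripper_width: 0.051
gripper_force: 0.0
```

Emit:
{"op": "step_arm", "data": {
  "plan": [
    [-0.87, 0.06, 0, 0, 87],
    [-0.87, 0.06, 0, 0, 87],
    [-0.87, 0.06, 0, 0, 87],
    [-0.87, 0.06, 0, 0, 87],
    [-0.87, 0.06, 0, 0, 87],
    [-0.87, 0.06, 0, 0, 87]
  ]
}}

```text
time_s: 16.97
tcp_pos: [0.5203, 0.0246, 0.2855]
eef_rot: [-180.0, 0.1, -85.6]
contact_force: [-0.9, -1.5, 0.8]
gripper_width: 0.0862
gripper_force: 0.0
```

```bash
python3 - <<'E'
from h import *
def f(a): return cv2.convertScaleAbs(cv2.resize(a[:,:,::-1],None,fx=5,fy=5,interpolation=cv2.INTER_CUBIC),alpha=1.6,beta=15)
cv2.imwrite("pics/c8.png",np.hstack([f(eyes.capture("top")[180:265,320:375]),f(eyes.capture("scene")[180:265,200:250])]))
s=r.get_state();print(s["tcp_pos"],s["eef_rot"],s["contact_force"])
E
```

```text
[0.52082094 0.02260582 0.28550481] [-1.79987443e+02  2.10292186e-02 -8.55716456e+01] [-0.3746123  -0.3122721   0.96735565]
```

View pics/c8.png

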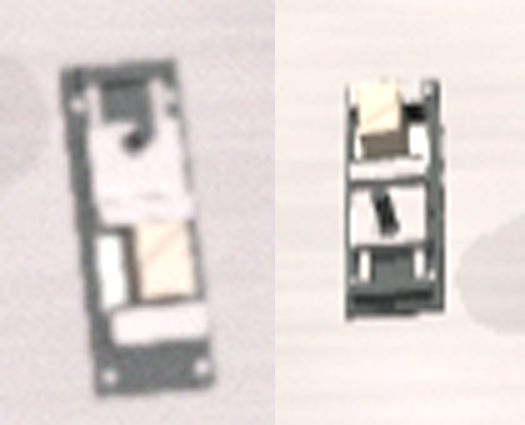

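Clear view: the block is clamped square by its other two sides, both jaws in contact, 32 mm way along the jaws. On to the light.

Emit:
{"op": "step_arm", "data": {
  "plan": [
    [-0.86, 0.05, 0, -0.1, 87],
    [-0.86, 0.05, 0, -0.2, 87],
    [-0.86, 0.05, 0, -0.3, 87],
    [-0.86, 0.05, 0, -0.4, 87],
    [-0.86, 0.05, 0, -0.5, 87],
    [-0.86, 0.05, 0, -0.6, 87],
    [-0.86, 0.05, 0, -0.7, 87],
    [-0.86, 0.05, 0, -0.7, 87]
  ]
}}

```text
time_s: 17.73
tcp_pos: [0.4932, 0.2341, 0.2849]
eef_rot: [179.9, -0.0, -43.5]
contact_force: [0.0, 0.2, 0.4]
gripper_width: 0.0869
gripper_force: 0.0
```

Emit:
{"op": "step_arm", "data": {
  "plan": [
    [0, 0, 0, -0.1, 87],
    [0, 0, 0, -0.2, 87],
    [0, 0, 0, -0.3, 87],
    [0, 0, 0, -0.4, 87],
    [0, 0, 0, -0.5, 87],
    [0, 0, 0, -0.6, 87],
    [0, 0, 0, -0.7, 87],
    [0, 0, 0, -0.7, 87],
    [0, 0, 0, -0.7, 87]
  ]
}}

```text
time_s: 18.48
tcp_pos: [0.4935, 0.233, 0.2853]
eef_rot: [180.0, 0.0, -2.2]
contact_force: [-0.6, -0.6, 1.0]
gripper_width: 0.0869
gripper_force: 0.0
```

Emit:
{"op": "step_arm", "data": {
  "plan": [
    [0, -0.024, 0.08, 0, 87],
    [0, -0.024, 0.18, 0, 87],
    [0, -0.024, 0.27, 0, 87],
    [0, -0.024, 0.34, 0, 87],
    [0, -0.024, 0.4, 0, 87],
    [0, -0.024, 0.44, 0, 87],
    [0, -0.024, 0.44, 0, 87]
  ]
}}

```text
time_s: 19.07
tcp_pos: [0.4926, 0.2389, 0.1732]
eef_rot: [179.9, 0.2, -2.0]
contact_force: [-0.4, -0.5, -0.4]
gripper_width: 0.0868
gripper_force: 0.0
```

Emit:
{"op": "step_arm", "data": {
  "plan": [
    [0, 0, 0, 0, 44],
    [0, 0, 0, 0, 44],
    [0, 0, 0, 0, 44],
    [0, 0, 0, 0, 20],
    [0, 0, 0, 0, 20],
    [0, 0, 0, 0, 20],
    [0, 0, 0, 0, 20],
    [0, 0, 0, 0, 20]
  ],
  "newtons": 3
}}

```text
time_s: 19.73
tcp_pos: [0.4935, 0.2401, 0.1754]
eef_rot: [-180.0, -0.0, -1.8]
contact_force: [0.6, 0.1, -0.1]
gripper_width: 0.0391
gripper_force: 0.0
```

Emit:
{"op": "step_arm", "data": {
  "plan": [
    [0, 0, 0, 0, 20],
    [0, 0, 0, 0, 20],
    [0, 0, 0, 0, 20],
    [0, 0, 0, 0, 20]
  ]
}}

```text
time_s: 20.07
tcp_pos: [0.4935, 0.2402, 0.1754]
eef_rot: [-180.0, -0.0, -1.8]
contact_force: [-0.8, -0.1, 1.6]
gripper_width: 0.0355
gripper_force: 3.0
```

Emit:
{"op": "step_arm", "data": {
  "plan": [
    [0, 0, 0, 0, 20],
    [0, 0, 0, 0, 20],
    [0, 0, 0, 0, 20],
    [0, 0, 0, 0, 20]
  ],
  "newtons": 30
}}

```text
time_s: 20.4
tcp_pos: [0.4933, 0.2378, 0.1753]
eef_rot: [179.8, 0.0, -1.8]
contact_force: [1.0, -9.4, 3.7]
gripper_width: 0.0299
gripper_force: 29.9
```

Width 35.5 mm at 3 N, going to 30 mm at 30 N: the button is between the pads and fully in. Lifting.

Emit:
{"op": "step_arm", "data": {
  "plan": [
    [0, 0.01, -0.02, 0, 20],
    [0, 0.01, -0.06, 0, 20],
    [0, 0.01, -0.1, 0, 20],
    [0, 0.01, -0.14, 0, 20],
    [0, 0.01, -0.18, 0, 20],
    [0, 0.01, -0.22, 0, 20],
    [0, 0.01, -0.26, 0, 20],
    [0, 0.01, -0.3, 0, 20],
    [0, 0.01, -0.34, 0, 20],
    [0, 0.01, -0.38, 0, 20],
    [0, 0.01, -0.41, 0, 20],
    [0, 0.01, -0.43, 0, 20]
  ]
}}

```text
time_s: 21.4
tcp_pos: [0.4934, 0.2377, 0.2839]
eef_rot: [-180.0, -0.0, -1.8]
contact_force: [2.0, 1.3, -4.7]
gripper_width: 0.0299
gripper_force: 30.0
```

Emit:
{"op": "step_arm", "data": {
  "plan": [
    [0, 0, -0.01, 0, 20],
    [0, 0, -0.016, 0, 20],
    [0, 0, -0.02, 0, 20],
    [0, 0, -0.02, 0, 20],
    [0, 0, -0.02, 0, 20]
  ]
}}

```text
time_s: 21.82
tcp_pos: [0.4933, 0.2377, 0.2855]
eef_rot: [179.9, 0.1, -1.8]
contact_force: [8.7, 2.4, -16.6]
gripper_width: 0.0301
gripper_force: 29.9
```

Emit:
{"op": "step_arm", "data": {
  "plan": [
    [0, 0, 0.006, 0, 20],
    [0, 0, 0.006, 0, 20],
    [0, 0, 0.006, 0, 20],
    [0, 0, 0.006, 0, 20],
    [0, 0, 0.006, 0, 20],
    [0, 0, 0.006, 0, 20]
  ]
}}

```text
time_s: 22.32
tcp_pos: [0.4933, 0.2377, 0.2855]
eef_rot: [180.0, 0.0, -1.8]
contact_force: [5.7, 1.2, -10.8]
gripper_width: 0.0302
gripper_force: 30.0
```

```bash
python3 -c "
from plant import workorder
print(workorder.close_job())"
```

```text
the job is handed in; nothing more can be done
None
```

The onyx block has been turned a quarter turn and clamped square by its other two sides, pushed up with about 34 N. The work light is held at its second stop (raised about 110 mm) with the button squeezed in, and the job is handed in; I had used all my picture views, so the light's position rests on the height and force readings.

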